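# Put a carton away in its stock lane

### The job

Put the loose carton away on the stock rack: push it along the deck, without picking it up, into the lane that already holds a carton of the same kind, and down the lane until it closes up behind that carton, which must stay where it is. Slide it straight between the guide rails so that neither the carton nor the robot touches a rail, and leave the batteries in the other lane and the things on the bench alone.

Things in the scene. Friction and masses are not known exactly. Their poses are not given: they have to be found in the camera images.
- rack: Low two-lane stock rack fixed to the bench, sizes in mm. Origin on the bench under the deck's middle; +y runs along the lanes from the open loading end to the end lip, x across them. Flat steel deck 270 (x) x 530 (y), top 30 above the origin. Lanes centred at x = -61 and +61, each 114 wide between rails. From y = -265 to -77 the deck is open, without rails. A lip 24 high closes the end at y = 261.
- rails: The three aluminium guide rails on the deck, fixed; origin and axes as the rack's. 8 thick, 24 high above the deck (top 54 above the origin), centred at x = -122, 0, +122, straight from y = -40 to 261. The outer two flare outwards at the mouth, from y = -40 to -77; the middle one ends in a rounded nose at y = -44. Nothing may touch them.
- carton: The carton to put away: closed cardboard box 92 (x) x 100 (y) x 60 high, about 0.6 kg (varies), sliding on the deck with friction. Origin under its centre, at deck height; its +y points roughly down the lanes. It stands loose on the open loading end, out of line and up to 20 degrees askew. In a lane it has 11 to spare on either side.
- stock: The carton already put away, same kind and size (92 x 100 x 60), alone near the end of one lane, its far face about 16 short of the end lip. The lane where it stands is the one to fill. Origin under its centre; +y down the lane. Loose, 0.6 kg, it slides if pushed.
- battery: Tool battery in the lane that is NOT for the carton: black and grey block 74 (x) x 106 (y) x 54 high, origin under its centre. Bystander.
- battery_b: Second tool battery, same size, standing behind the first in the same lane. Bystander.
- spray: Spray can, 58 diameter, 190 tall, upright on the bench to the right of the rack. Bystander.
- driver: Screwdriver lying on the bench to the left, nearer the robot. Bystander.
- chisel: Hammer-drill chisel, a steel bar about 250 long and 16 thick, lying on the bench to the left of the rack, past its end lip. Bystander.
- tape: Tape measure, 62 x 34 x 58 high, on the bench to the right of the rack. Bystander.
- roll: Roll of packing tape, 104 diameter, 48 high, lying flat on the bench to the right. Bystander.

How it is judged:
By the outcome, as a careful person would: the job done as asked, in the order asked, and still so for the second after the job is handed in, with the robot touching nothing.
It also fails if it takes over 67 s, if anything falls off the work surface, if the arm or the gripper's body presses on something with over 40 N, if the wrist force passes 120 N, or if a joint passes its speed limit or range.

### The arm

A 6-joint arm with a two-finger parallel gripper is mounted at the origin on the work surface. World frame = base frame: x ahead of the robot, y to its left, z up, the work surface at z = 0. Lengths are in m, angles in rad, forces in N, time in s.
With the tool pointing down it reaches from about 0.35 to 0.975 m from the base axis. Payload 7.1 kg.
Tool frame: the origin (TCP) lies on the centre line of the jaws, within the pads' length; the fingertips stand 8 mm ahead of it and the grasp point (between the pads) lies 11 mm behind it; x points along the fingers, z is the direction in which the jaws open and shut, and the axes are right-handed (so a half turn about x gives the same grasp; the last joint's range is limited). The gripper opens to 88 mm and grips with 3 to 60 N. Pads are 20 mm wide; open, the fingers measure 115 mm over their backs; the gripper's body (75 mm by 178 mm) begins 61 mm behind the grasp point.
Start: joints at [-1.287, 0.423, 1.63, -0, 1.089, -0.019], TCP at [0.186, -0.597, 0.231] pointing down, gripper open.
Joint ranges: [-3, 3], [-0.9, 2.11], [0.09, 2.58], [-1.31, 4.45], [0.11, 2.69], [-2.54, 2.54]. Speed limits (rad/s): [2.39, 2.39, 3.01, 3.14, 3.14, 3.14].

### API

Orientations are given as a unit quaternion [w, x, y, z].
In Python, from bench import * gives the robot as it stands. The module is installed in compiled form; this text tells all that it offers.
- The arm moves only by the shell command python3 -m creep 'ROWS'. ROWS is JSON, one flat list of numbers, 5 for each row, row after row: the closure, from 0 (fully open) to 1 (shut), then the shift along the tool's x, y, z in mm, then the turn about the tool's x in degrees. In form: [claw, dx, dy, dz, turn, claw, dx, dy, dz, turn, ...]. A call has 1 to 20 rows; each row is the pose to reach, as a shift and turn from the pose commanded when the call began, along the tool's axes at that moment; what a row does not reach only later rows make up. A row lasts 1/8 s, in which the tool goes at most 62.5 mm and 10.7 degrees, less where a joint would pass 70% of its speed; a pose out of reach is approached as far as the arm can. A call with a gripper value outside its range is refused whole. The fingers move at their own pace and stop on an object; the grip force is fixed at half the most. Time passes only in rows, so rows that repeat a pose let the fingers close. It gives the time, the measured TCP pose, the force and the opening at its end, in the units of the state.
- get_state(): the state, without advancing time (a new reading comes with each control period).
- grab_frame(name): name is "side" or "top" or "wrist"; returns (picture, depth): 384x512x3 uint8, blue, green, red; 384x512 float32, m along the optical axis (not along the pixel's ray), 0 where there is no reading.
- camera_params(name): a dict with "K" (3x3 intrinsics, pixels), "T" (4x4, takes a point from camera to world coordinates). Camera axes: x right, y down, z forward; pixel columns grow to the right and rows downward; lengths in m; the calibration is good to about 2 mm. A picture is of the moment at which its call begins: read the wrist's pose just before it. camera_params takes no time and is no camera call; for the wrist camera it gives the pose at the moment of the call.
- sign_off(): hands the job in, once; it reports no verdict.
The state is a dict: "time": time; "joint_positions": joint angles; "dq": joint speeds; "tau": joint torques, N m; "tool_pos": TCP position; "ee_rot": TCP orientation; "ft_force": force on the tool from outside, world axes, zero at the start; "moment": the same for the moment, N m; "grip_width": opening from 0.0 (shut) to 1.0 (fully open).
Only numpy, scipy, OpenCV 4.12 (cv2) and the standard library are available. Lean on these libraries where they do the work, as an engineer would, in place of code of your own. Each camera call takes 0.05 s, during which the arm holds its last target. There are 200 camera calls.

## Working session

There is one attempt and no reset: what is moved stays moved. The work goes in short steps, Python scripts to look and compute and a shell command to move; the robot and the scene stay as the last step left them, time stands still between calls to the robot, and variables do not carry over. Pictures are saved under pics/ and viewed, about 8 in all and at most 12, crops included, and the job is handed in when it is done.

```bash
mkdir -p pics
python3 - <<'E'
from bench import *
import cv2,numpy as np
s=get_state();print(s)
for n in("top","side"):
    p,d=grab_frame(n);c=camera_params(n);print(n,c["K"].round(1).tolist(),c["T"].round(4).tolist())
    cv2.imwrite(f"pics/{n}0.png",p);np.savez(f"{n}0.npz",p=p,d=d,K=c["K"],T=c["T"])
E
```

```text
{'time': 0.0, 'joint_positions': array([-1.28698052e+00,  4.23851309e-01,  1.63070492e+00, -2.31098432e-05,
        1.08860162e+00, -1.89840606e-02]), 'dq': array([-1.71296934e-03,  1.27540292e-04,  1.10396391e-03, -1.74494129e-04,
        1.25274107e-03, -5.12437514e-05]), 'tau': array([ 6.25646207e-04, -5.44625151e+01, -2.73663443e+01,  6.43503922e-02,
        2.29209708e-02, -1.01604512e-04]), 'tool_pos': array([ 0.18624314, -0.59602159,  0.2298893 ]), 'ee_rot': array([ 0.56924969,  0.41919663,  0.57013756, -0.4185357 ]), 'ft_force': array([-0.28382363,  0.50273127, -0.7242895 ]), 'moment': array([0.00366476, 0.01495829, 0.00769292]), 'grip_width': 0.9995661514854125}
top [[413.0, 0.0, 253.0], [0.0, 413.0, 199.1], [0.0, 0.0, 1.0]] [[-0.0043, -0.989, 0.1476, 0.3339], [-0.9996, 0.0086, 0.0283, -0.0074], [-0.0293, -0.1474, -0.9886, 1.2159], [0.0, 0.0, 0.0, 1.0]]
side [[415.8, 0.0, 254.4], [0.0, 415.8, 196.3], [0.0, 0.0, 1.0]] [[-0.9545, -0.2175, 0.2041, 0.2004], [-0.2982, 0.693, -0.6563, 0.9101], [0.0013, -0.6873, -0.7264, 1.0773], [0.0, 0.0, 0.0, 1.0]]
```

View pics/top0.png

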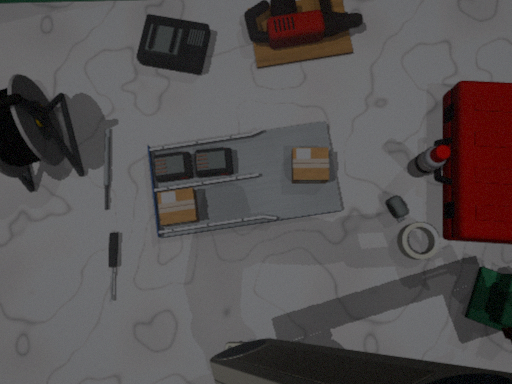

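View pics/side0.png

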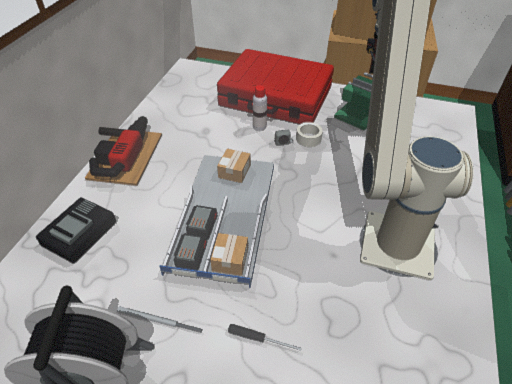

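The top view shows the loose carton at px (310,164) on the open end. The stock carton is at (178,207) in the lane nearer the robot, with the batteries at (173,165) and (213,161) in the other. The side view agrees. Next I'll measure the rack and carton.

```bash
cat > h.py <<'E'
import numpy as np,cv2
def ray(px,K,T,z):
    px=np.atleast_2d(px).astype(float)
    d=np.c_[(px-[K[0,2],K[1,2]])/[K[0,0],K[1,1]],np.ones(len(px))]@T[:3,:3].T
    o=T[:3,3]; return (o+d*((z-o[2])/d[:,2])[:,None])[:,:2]
def cloud(d,K,T):
    v,u=np.indices(d.shape); P=np.stack([(u-K[0,2])/K[0,0]*d,(v-K[1,2])/K[1,1]*d,d],-1)
    return P@T[:3,:3].T+T[:3,3]
E
python3 - <<'E'
from h import *
f=np.load("top0.npz");p,d,K,T=[f[k] for k in"pdKT"]
W=cloud(d,K,T);hsv=cv2.cvtColor(p,cv2.COLOR_BGR2HSV)
Z=W[...,2]
for u,v in[(260,205),(310,164),(178,207),(400,300)]:print(u,v,W[v,u].round(3))
box=np.zeros(Z.shape,bool);box[110:250,140:355]=1
m=(box&(Z>.078)&(Z<.1)&(d>0)).astype(np.uint8)
for c in cv2.findContours(m,0,2)[0]:
    if cv2.contourArea(c)<200:continue
    w=ray(c[:,0],K,T,.09);r=cv2.minAreaRect((w*1000).astype(np.float32));print("blk",r,c[:,0].mean(0),)
m=(box&(Z>.018)&(Z<.2)&(d>0)).astype(np.uint8)
c=max(cv2.findContours(m,0,2)[0],key=cv2.contourArea)
q=W[m>0][:,:2]*1000
print("rack",cv2.minAreaRect(cv2.convexHull(q.astype(np.float32))))
a=cv2.resize(p[110:250,140:355],None,fx=3.7,fy=3.7,interpolation=2);a=cv2.convertScaleAbs(a,alpha=1.6)
cv2.imwrite("pics/crop.png",a)
E
```

```text
260 205 [0.494 0.006 0.028]
310 164 [ 0.599 -0.134  0.091]
178 207 [0.481 0.231 0.094]
400 300 [ 0.222 -0.389  0.001]
blk ((483.56011962890625, 237.59393310546875), (93.1031265258789, 102.68600463867188), 7.737105846405029) [177.86046512 207.72093023]
blk ((601.1152954101562, 261.79656982421875), (69.0746841430664, 81.7219467163086), 7.6538214683532715) [168.41666667 166.13888889]
blk ((599.5720825195312, -134.093505859375), (100.2777328491211, 91.25643920898438), 89.2855224609375) [318.4 169.1]
blk ((613.082763671875, 145.32054138183594), (69.42057037353516, 81.45594024658203), 5.515954494476318) [211.16216216 159.75675676]
rack ((572.5821533203125, 57.126129150390625), (271.3828125, 534.5485229492188), 7.970484256744385)
```

View pics/crop.png

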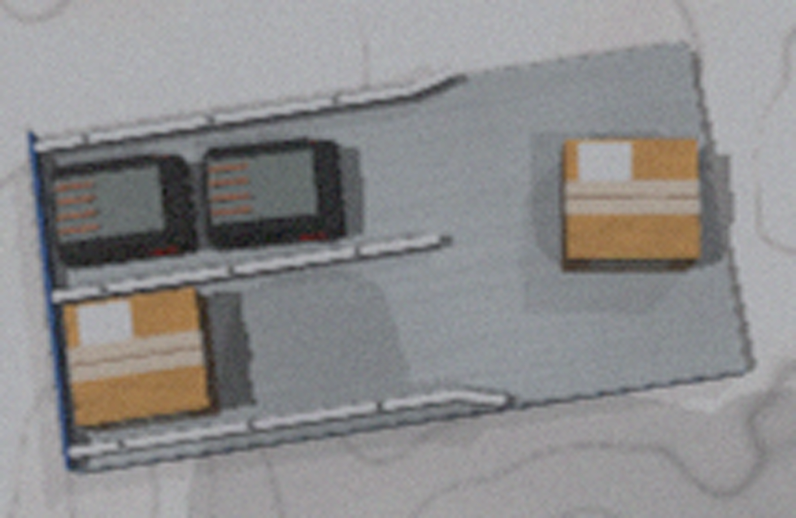

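```bash
cat >> h.py <<'E'
TH=np.deg2rad(7.97); C=np.array([.5726,.0571])
ex=np.array([np.cos(TH),np.sin(TH)]); ey=np.array([-np.sin(TH),np.cos(TH)])
def R2W(x,y): return C+(x*ex+y*ey)/1000
def W2R(w): w=np.asarray(w)-C; return np.stack([w@ex,w@ey],-1)*1000
def tool(s):
    from scipy.spatial.transform import Rotation as R
    q=s["ee_rot"];return R.from_quat([q[1],q[2],q[3],q[0]]).as_matrix()
def plan(s,x,y,z):
    A=tool(s);d=(np.r_[R2W(x,y),z]-s["tool_pos"])*1000;return (A.T@d).round(1)
def rep():
    from bench import get_state
    s=get_state();A=tool(s);print("t",round(s["time"],2),"rack",W2R(s["tool_pos"][:2]).round(1),"z",s["tool_pos"][2].round(4),"F",s["ft_force"].round(1),"q6",s["joint_positions"][5].round(2),"grip",round(s["grip_width"],2))
    r3=np.c_[np.r_[ex,0],np.r_[ey,0],[0,0,1]];print("tool axes in rack cols x,y,z\n",(r3.T@A).round(3));return s
E
python3 - <<'E'
from h import *
s=rep()
for t in[(85,-193,.2),(85,-193,.053),(0,-330,.053)]:print(t,plan(s,*t))
A=tool(s)
f=lambda v:np.rad2deg(np.arctan2(v[1],v[0]))
print("z yaw",f(A[:,2]),"y yaw",f(A[:,1]))
E
```

```text
t 0.1 rack [-473.2 -593.3] z 0.23 F [ 0.4 -0.   0.5] q6 -0.02 grip 1.0
tool axes in rack cols x,y,z
 [[-0.     0.987  0.163]
 [ 0.001  0.163 -0.987]
 [-1.     0.    -0.001]]
(85, -193, 0.2) [  30.4  615.9 -304. ]
(85, -193, 0.053) [ 177.4  615.9 -303.8]
(0, -330, 0.053) [ 177.2  509.8 -182.5]
z yaw -72.6527290041854 y yaw 17.34726887493478
```

```bash
python3 -m creep '[0.4,0,60,-30,1, 0.4,0,120,-60,2, 0.4,0,175,-86,3, 0.4,0,230,-113,4, 0.4,0,285,-140,5, 0.4,0,340,-167,6, 0.4,0,395,-194,7, 0.4,0,450,-221,8, 0.4,0,505,-248,9.4, 0.4,0,560,-275,9.4, 0.4,0,600,-295,9.4, 0.4,0,616,-304,9.4, 0.4,0,616,-304,9.4, 0.4,0,616,-304,9.4]'
python3 - <<'E'
from h import *
from bench import *
s=rep();c=camera_params("wrist");p,d=grab_frame("wrist");np.savez("w1.npz",p=p,d=d,**{k:c[k] for k in"KT"});cv2.imwrite("pics/w1.png",p)
print(plan(s,85,-193,.053),c["T"].round(3).tolist())
E
```

```text
time: 1.85
tool_pos: [0.6826, -0.1239, 0.2304]
ee_rot: [0.533, 0.464, 0.533, -0.465]
ft_force: [0.2, 0.3, 0.1]
grip_width: 0.602
t 1.85 rack [  83.8 -194.5] z 0.2304 F [0.2 0.3 0.1] q6 1.24 grip 0.6
tool axes in rack cols x,y,z
 [[-0.001  1.    -0.001]
 [ 0.    -0.001 -1.   ]
 [-1.    -0.001 -0.   ]]
[177.4   1.4  -1.5] [[0.138, -0.95, -0.28, 0.759], [-0.99, -0.132, -0.039, -0.113], [0.0, 0.283, -0.959, 0.383], [0.0, 0.0, 0.0, 1.0]]
```

View pics/w1.png

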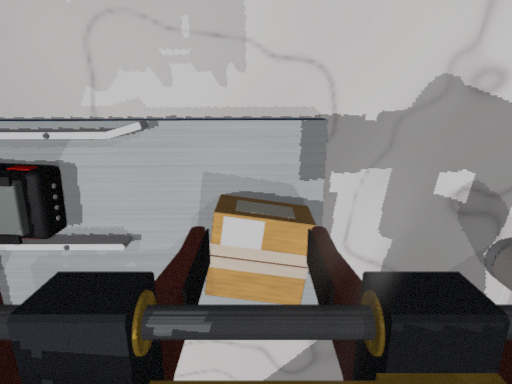

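The wrist view shows the deck's far edge along row 119, its loading end at col 325, the middle rail's nose at about (140,239), and the carton skewed at (262,250). I'll check these against the rack frame.

Run:
```python
from h import *
f=np.load("w1.npz");p,d,K,T=[f[k] for k in"pdKT"]
print("far edge (x=135)",W2R(ray([[20,119],[310,119]],K,T,.03)).round(1).tolist())
print("end (y=-265)",W2R(ray([[325,140],[325,185]],K,T,.03)).round(1).tolist())
print("mid rail top (x 0; nose y-44)",W2R(ray([[10,237],[130,237],[140,237]],K,T,.054)).round(1).tolist())
W=cloud(d,K,T);h=cv2.cvtColor(p,cv2.COLOR_BGR2HSV)
m=(abs(W[...,2]-.09)<.004)&(d>0);m[:, :195]=0;m[:,330:]=0
m=cv2.morphologyEx(m.astype(np.uint8),cv2.MORPH_OPEN,np.ones((3,3)))
c=max(cv2.findContours(m,0,2)[0],key=cv2.contourArea)[:,0]
w=W2R(ray(c,K,T,.09)).astype(np.float32);print("carton",cv2.minAreaRect(w),w.min(0),w.max(0))
```

```text
far edge (x=135) [[138.4, 55.4], [138.0, -249.5]]
end (y=-265) [[116.0, -266.6], [66.1, -269.4]]
mid rail top (x 0; nose y-44) [[14.4, 75.2], [14.2, -55.4], [14.2, -66.3]]
carton ((5.424076080322266, -194.89903259277344), (100.17070007324219, 92.13114929199219), 81.84368133544922) [ -45.094326 -246.54965 ] [  56.93761 -140.49474]
```

```bash
python3 -m creep '[0.4,50,0,0,0, 0.4,100,0,0,0, 0.4,140,0,0,0, 0.4,170,0,0,0, 0.4,177,0,0,0, 0.4,177,0,0,0, 0.4,177,-10,0,0, 0.4,177,-18,0,0, 0.4,177,-24,0,0, 0.4,177,-30,0,0, 0.4,177,-36,0,0, 0.4,177,-42,0,0, 0.4,177,-48,0,0, 0.4,177,-54,0,0, 0.4,177,-60,0,0, 0.4,177,-66,0,0, 0.4,177,-72,0,0, 0.4,177,-77,0,0, 0.4,177,-82,0,0, 0.4,177,-82,0,0]'
python3 - <<'E'
from h import *
from bench import *
s=rep()
p,d=grab_frame("top");c=camera_params("top");K,T=c["K"],c["T"]
np.savez("t2.npz",p=p,d=d,K=K,T=T);cv2.imwrite("pics/t2.png",cv2.convertScaleAbs(cv2.resize(p[100:260,130:380],None,fx=3,fy=3),alpha=1.6))
E
```

```text
time: 4.4
tool_pos: [0.6034, -0.1344, 0.0546]
ee_rot: [0.534, 0.464, 0.533, -0.464]
ft_force: [3.0, -0.7, 1.5]
grip_width: 0.599
t 4.4 rack [   3.9 -193.9] z 0.0546 F [ 3.  -0.7  1.5] q6 1.19 grip 0.6
tool axes in rack cols x,y,z
 [[ 0.002  1.     0.   ]
 [-0.001  0.    -1.   ]
 [-1.     0.002  0.001]]
```

View pics/t2.png

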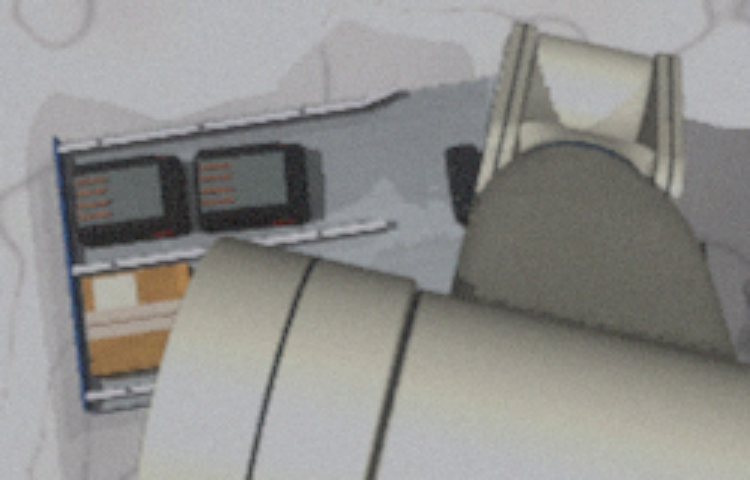

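The arm hides the carton here: only the stock carton at (140,320) and the batteries can be seen, and none of them has moved. I'll lift, turn and look from behind the carton with the wrist camera.

```bash
python3 -m creep '[0.4,0,10,0,0, 0.4,0,20,0,0, 0.4,-60,22,0,0, 0.4,-120,20,0,0, 0.4,-175,10,10,-10, 0.4,-175,0,20,-20, 0.4,-175,-10,30,-30, 0.4,-175,-20,40,-40, 0.4,-175,-30,55,-50, 0.4,-175,-40,70,-60, 0.4,-175,-50,80,-70, 0.4,-175,-60,90,-80, 0.4,-175,-65,96,-90, 0.4,-175,-65,96,-90, 0.4,-175,-65,96,-90]'
cat > look.py <<'E'
import sys
from h import *
from bench import *
n=sys.argv[1];s=rep();c=camera_params("wrist");p,d=grab_frame("wrist");K,T=c["K"],c["T"]
np.savez(n+".npz",p=p,d=d,K=K,T=T);cv2.imwrite(f"pics/{n}.png",p)
W=cloud(d,K,T);h=cv2.cvtColor(p,cv2.COLOR_BGR2HSV)
m=(abs(W[...,2]-.09)<.005)&(d>0);r=W2R(W[...,:2]);m&=(abs(r[...,0]+40)<80)&(r[...,1]<140)
m=cv2.morphologyEx(m.astype(np.uint8),cv2.MORPH_OPEN,np.ones((5,5)))
q=max(cv2.findContours(m,0,2)[0],key=cv2.contourArea)[:,0]
w=ray(q,K,T,.09);print("carton",cv2.minAreaRect(W2R(w).astype(np.float32)),"px",q.min(0),q.max(0))
E
python3 look.py w3
```

```text
time: 6.32
tool_pos: [0.5516, -0.2378, 0.2284]
ee_rot: [0.705, -0.048, 0.706, 0.048]
ft_force: [0.6, 0.4, 0.2]
grip_width: 0.599
t 6.33 rack [ -61.7 -289.2] z 0.2284 F [0.6 0.4 0.2] q6 -0.56 grip 0.6
tool axes in rack cols x,y,z
 [[-0.     0.004  1.   ]
 [ 0.     1.    -0.004]
 [-1.     0.    -0.   ]]
carton ((-53.880882263183594, -201.8448486328125), (91.17738342285156, 99.84761047363281), 0.0027913409285247326) px [211  18] [323 143]
```

View pics/w3.png

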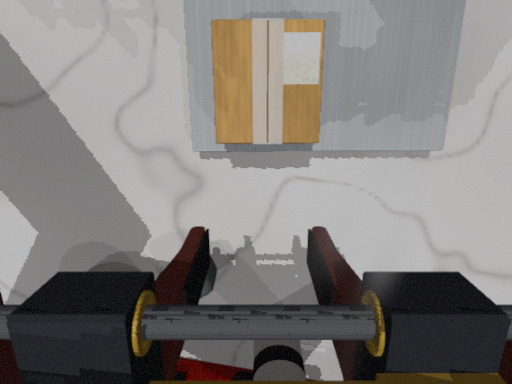

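Run:
```python
from h import *
f=np.load("w3.npz");p,d,K,T=[f[k] for k in"pdKT"]
W=cloud(d,K,T)
for r in(10,60,110,140):
    z=W[r,:,2];ok=np.where((z>.02)&(z<.1))[0];print(r,ok.min(),ok.max()+1,W2R(ray([[ok.min(),r],[ok.max()+1,r]],K,T,.03)).round(1).tolist())
for c in(350,420):
    z=W[100:200,c,2];k=100+np.where(z>.02)[0].max()+1;print(c,k,W2R(ray([[c,k]],K,T,.03)).round(1))
```

```text
10 184 464 [[-132.1, -132.4], [136.3, -133.3]]
60 187 456 [[-132.1, -177.0], [136.0, -178.0]]
110 190 449 [[-132.0, -225.4], [136.8, -226.3]]
140 192 444 [[-131.8, -256.4], [136.4, -257.3]]
350 151 [[  37.3 -268.7]]
420 150 [[ 112.3 -267.9]]
```

Carton yaw is 0.0°, and relative to the deck edges it's about 5 mm short of the lane centre. A second small side push will fix that.

```bash
sed -i '/^ex=/a C=C+(2*ex-3*ey)/1000' h.py
python3 -m creep '[0.4,0,10,10,10, 0.4,0,20,20,20, 0.4,0,30,30,30, 0.4,0,40,40,40, 0.4,0,50,50,50, 0.4,0,60,60,60, 0.4,0,70,75,70, 0.4,0,80,85,80, 0.4,0,87,94,90, 0.4,0,87,94,90, 0.4,60,87,94,90, 0.4,120,87,94,90, 0.4,160,87,94,90, 0.4,175,87,94,90, 0.4,175,87,94,90, 0.4,175,87,94,90]'
python3 -c "
from h import *
s=rep();print(plan(s,-3.2,-199,.053))"
```

```text
time: 8.38
tool_pos: [0.6338, -0.1393, 0.0556]
ee_rot: [0.535, 0.464, 0.533, -0.463]
ft_force: [-0.1, -0.1, -0.7]
grip_width: 0.601
t 8.38 rack [  31.4 -200. ] z 0.0556 F [-0.1 -0.1 -0.7] q6 1.2 grip 0.6
tool axes in rack cols x,y,z
 [[ 0.003  1.     0.   ]
 [-0.001  0.    -1.   ]
 [-1.     0.003  0.001]]
[  2.5 -34.6  -1. ]
```

```bash
python3 -m creep '[0.4,2,-10,0,0, 0.4,2,-18,0,0, 0.4,2,-24,0,0, 0.4,2,-28,0,0, 0.4,2,-31,0,0, 0.4,2,-33,0,0, 0.4,2,-35,0,0, 0.4,2,-35,0,0]'
python3 -m creep '[0.4,0,10,0,0, 0.4,0,20,0,0, 0.4,-60,22,0,0, 0.4,-120,20,0,0, 0.4,-175,10,10,-10, 0.4,-175,0,20,-20, 0.4,-175,-10,30,-30, 0.4,-175,-20,40,-40, 0.4,-175,-30,50,-50, 0.4,-175,-40,65,-60, 0.4,-175,-50,75,-70, 0.4,-175,-55,85,-80, 0.4,-175,-58,91,-90, 0.4,-175,-58,91,-90, 0.4,-175,-58,91,-90]'
python3 look.py w4; python3 -c "
from h import *
s=rep();print(plan(s,-61,-290,.053))"
```

```text
time: 9.38
tool_pos: [0.5983, -0.1439, 0.052]
ee_rot: [0.534, 0.464, 0.533, -0.464]
ft_force: [2.8, 0.4, 2.7]
grip_width: 0.6
time: 11.25
tool_pos: [0.5531, -0.2417, 0.2265]
ee_rot: [0.705, -0.048, 0.706, 0.048]
ft_force: [-0.6, -0.5, 0.6]
grip_width: 0.598
t 11.25 rack [ -62.7 -290.2] z 0.2265 F [-0.6 -0.5  0.6] q6 -0.57 grip 0.6
tool axes in rack cols x,y,z
 [[-0.     0.004  1.   ]
 [ 0.     1.    -0.004]
 [-1.     0.    -0.   ]]
carton ((-62.159698486328125, -199.02566528320312), (99.96273803710938, 91.139892578125), 89.97450256347656) px [201  12] [315 139]
t 11.3 rack [ -62.7 -290.1] z 0.2266 F [-0.2  1.1 -0.8] q6 -0.57 grip 0.6
tool axes in rack cols x,y,z
 [[-0.     0.003  1.   ]
 [ 0.     1.    -0.003]
 [-1.     0.    -0.   ]]
[173.6   0.    1.8]
```

```bash
python3 -m creep '[0.4,50,0,1,0, 0.4,100,0,1,0, 0.4,140,0,1,0, 0.4,168,0,1,0, 0.4,173,0,1,0, 0.4,173,8,1,0, 0.4,173,16,1,0, 0.4,173,22,1,0, 0.4,173,27,1,0, 0.4,173,32,1,0, 0.4,173,38,1,0, 0.4,173,46,1,0, 0.4,173,54,1,0, 0.4,173,62,1,0, 0.4,173,70,1,0, 0.4,173,78,1,0, 0.4,173,86,1,0, 0.4,173,94,1,0, 0.4,173,102,1,0, 0.4,173,102,1,0]'
python3 look.py w5
```

```text
time: 13.8
tool_pos: [0.5399, -0.1403, 0.0538]
ee_rot: [0.705, -0.049, 0.705, 0.049]
ft_force: [-0.0, 0.3, 1.1]
grip_width: 0.6
t 13.8 rack [ -61.8 -188. ] z 0.0538 F [-0.   0.3  1.1] q6 -0.41 grip 0.6
tool axes in rack cols x,y,z
 [[ 0.  0.  1.]
 [ 0.  1. -0.]
 [-1.  0.  0.]]
carton ((-61.48161315917969, -137.07867431640625), (110.73831939697266, 90.06937408447266), 89.95484924316406) px [117   0] [400 303]
```

View pics/w5.png

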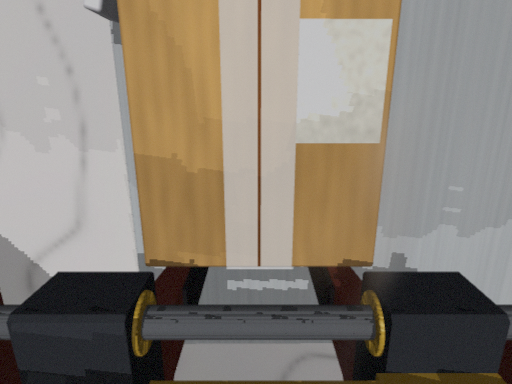

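The carton fills the view, square on and centred on col 260, with its rear edge at row 267 and x about −61.5. I'll keep pushing.

```bash
python3 -m creep '[0.4,0,8,0,0, 0.4,0,16,0,0, 0.4,0,24,0,0, 0.4,0,32,0,0, 0.4,0,40,0,0, 0.4,0,48,0,0, 0.4,0,56,0,0, 0.4,0,64,0,0, 0.4,0,72,0,0, 0.4,0,80,0,0, 0.4,0,88,0,0, 0.4,0,96,0,0, 0.4,0,104,0,0, 0.4,0,110,0,0, 0.4,0,110,0,0]'
python3 look.py w6
python3 - <<'E'
from h import *
from bench import *
p,d=grab_frame("side");c=camera_params("side");cv2.imwrite("pics/s6.png",cv2.resize(p[140:290,140:300],None,fx=3.7,fy=3.7,interpolation=2))
f=np.load("w6.npz");p,d,K,T=[f[k] for k in"pdKT"]
h=cv2.cvtColor(p,cv2.COLOR_BGR2HSV);m=cv2.inRange(h,(8,80,60),(25,255,255))
for r in(60,150,240):
    o=np.where(m[r])[0];print(r,o.min(),o.max()+1,W2R(ray([[o.min(),r],[o.max()+1,r]],K,T,.09)).round(1).tolist())
E
```

```text
time: 15.72
tool_pos: [0.5244, -0.0311, 0.0537]
ee_rot: [0.705, -0.049, 0.706, 0.049]
ft_force: [0.3, 0.1, -0.4]
grip_width: 0.6
t 15.72 rack [-62.  -77.7] z 0.0537 F [ 0.3  0.1 -0.4] q6 -0.22 grip 0.6
tool axes in rack cols x,y,z
 [[-0.    -0.     1.   ]
 [ 0.001  1.     0.   ]
 [-1.     0.001 -0.   ]]
carton ((-61.41577911376953, -26.07180404663086), (109.18630981445312, 90.07701110839844), 89.9831314086914) px [117   0] [401 300]
60 125 396 [[-105.8, 10.8], [-16.1, 10.8]]
150 134 385 [[-106.0, -19.1], [-16.5, -19.0]]
240 144 376 [[-105.8, -54.0], [-16.2, -54.0]]
```

View pics/s6.png

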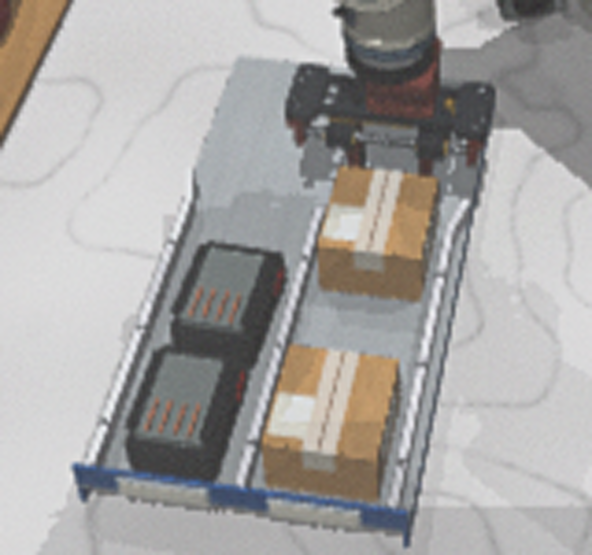

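View pics/w6.png

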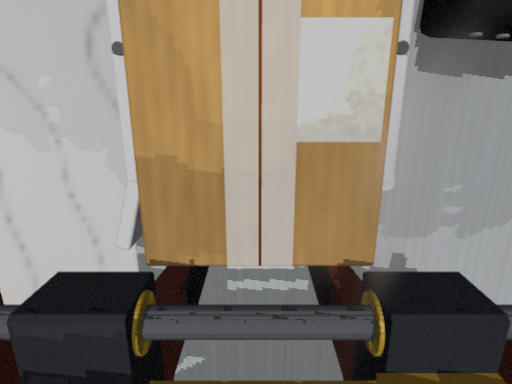

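The side view shows the carton (375,235) square in the right lane and the stock carton (330,420) ahead of it. In the wrist view the rails at cols 120 and 400 lie evenly either side of the carton. I'll go on to about 2 cm short of the stock carton, then measure the gap.

```bash
python3 -m creep '[0.4,0,8,0,0, 0.4,0,16,0,0, 0.4,0,24,0,0, 0.4,0,32,0,0, 0.4,0,40,0,0, 0.4,0,48,0,0, 0.4,0,56,0,0, 0.4,0,64,0,0, 0.4,0,72,0,0, 0.4,0,80,0,0, 0.4,0,86,0,0, 0.4,0,91,0,0, 0.4,0,91,0,0]'
cat > gap.py <<'E'
import sys
from h import *
from bench import *
s=rep();p,d=grab_frame("side");c=camera_params("side");K,T=c["K"],c["T"];n=sys.argv[1]
W=cloud(d,K,T);r=W2R(W[...,:2]);np.savez(n+".npz",p=p,d=d,K=K,T=T)
# top face heights along lane strips; gap = run below top
for x0 in(-85,-60,-40):
    m=(abs(r[...,0]-x0)<12)&(W[...,2]>.083)&(W[...,2]<.1)&(d>0)
    y=r[...,1][m];hh,e=np.histogram(y,np.arange(0,262,4));print(x0,"\n",dict((int(a),int(b)) for a,b in zip(e,hh) if a>100))
cv2.imwrite(f"pics/{n}.png",cv2.resize(p[170:280,190:280],None,fx=5.4,fy=5.4,interpolation=2))
E
python3 gap.py s7
```

```text
time: 17.45
tool_pos: [0.5116, 0.059, 0.0536]
ee_rot: [0.705, -0.049, 0.706, 0.049]
ft_force: [0.1, 0.1, -0.5]
grip_width: 0.603
t 17.45 rack [-62.1  13.4] z 0.0536 F [ 0.1  0.1 -0.5] q6 -0.05 grip 0.6
tool axes in rack cols x,y,z
 [[-0.001  0.     1.   ]
 [ 0.001  1.    -0.   ]
 [-1.     0.001 -0.001]]
-85 
 {104: 8, 108: 6, 112: 6, 116: 12, 120: 6, 124: 16, 128: 2, 132: 0, 136: 0, 140: 0, 144: 7, 148: 7, 152: 9, 156: 10, 160: 8, 164: 11, 168: 6, 172: 10, 176: 8, 180: 11, 184: 7, 188: 7, 192: 9, 196: 10, 200: 9, 204: 10, 208: 10, 212: 11, 216: 8, 220: 10, 224: 8, 228: 11, 232: 13, 236: 9, 240: 13, 244: 10, 248: 0, 252: 0, 256: 0}
-60 
 {104: 5, 108: 8, 112: 9, 116: 7, 120: 11, 124: 15, 128: 0, 132: 0, 136: 0, 140: 2, 144: 6, 148: 10, 152: 9, 156: 8, 160: 6, 164: 8, 168: 11, 172: 7, 176: 10, 180: 7, 184: 11, 188: 8, 192: 7, 196: 11, 200: 8, 204: 10, 208: 8, 212: 10, 216: 8, 220: 12, 224: 8, 228: 10, 232: 11, 236: 6, 240: 14, 244: 10, 248: 0, 252: 0, 256: 0}
-40 
 {104: 5, 108: 7, 112: 9, 116: 9, 120: 10, 124: 13, 128: 1, 132: 0, 136: 0, 140: 2, 144: 3, 148: 8, 152: 12, 156: 9, 160: 5, 164: 9, 168: 10, 172: 8, 176: 8, 180: 11, 184: 10, 188: 9, 192: 5, 196: 9, 200: 8, 204: 12, 208: 9, 212: 10, 216: 9, 220: 11, 224: 7, 228: 11, 232: 8, 236: 11, 240: 15, 244: 8, 248: 0, 252: 0, 256: 0}
```

View pics/s7.png

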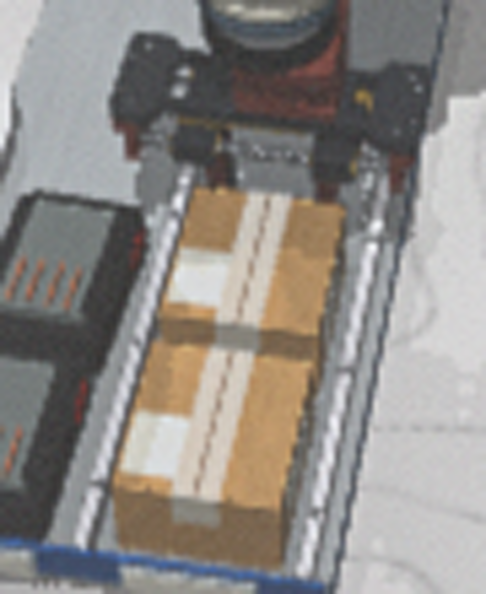

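The side view shows the carton (250,260) square behind the stock carton (220,420). The gap is about 16–20 mm, from the front edges at y≈128 and 248. I'll creep in.

```bash
python3 -m creep '[0.4,0,4,0,0, 0.4,0,7,0,0, 0.4,0,10,0,0, 0.4,0,12,0,0, 0.4,0,14,0,0, 0.4,0,14,0,0]'
cat > edge.py <<'E'
import sys
from h import *
from bench import *
s=rep();a=[]
for i in range(4):
    p,d=grab_frame("side");c=camera_params("side");W=cloud(d,c["K"],c["T"]);r=W2R(W[...,:2])
    m=(abs(r[...,0]+61)<36)&(abs(W[...,2]-.09)<.006)&(d>0)
    a.append(np.histogram(r[...,1][m],np.arange(100,256,2))[0])
a=np.sum(a,0);print({100+2*i:int(v) for i,v in enumerate(a) if 20<2*i<56 or 2*i>138})
cv2.imwrite(f"pics/{sys.argv[1]}.png",cv2.resize(p[170:280,190:280],None,fx=5.4,fy=5.4,interpolation=2))
E
python3 edge.py s8
```

```text
time: 18.25
tool_pos: [0.51, 0.0725, 0.0537]
ee_rot: [0.705, -0.049, 0.705, 0.049]
ft_force: [-0.7, 0.4, -0.1]
grip_width: 0.604
t 18.25 rack [-61.8  26.9] z 0.0537 F [-0.7  0.4 -0.1] q6 -0.02 grip 0.6
tool axes in rack cols x,y,z
 [[-0.  0.  1.]
 [ 0.  1. -0.]
 [-1.  0. -0.]]
{122: 57, 124: 48, 126: 45, 128: 54, 130: 38, 132: 61, 134: 37, 136: 72, 138: 78, 140: 33, 142: 13, 144: 23, 146: 57, 148: 46, 150: 54, 152: 43, 154: 48, 240: 57, 242: 73, 244: 91, 246: 18, 248: 0, 250: 0, 252: 0}
```

```bash
python3 -m creep '[0.4,0,1,0,0, 0.4,0,2,0,0, 0.4,0,3,0,0]'; python3 -m creep '[0.4,0,1,0,0]';  python3 edge.py s9
```

```text
time: 18.82
tool_pos: [0.5099, 0.0749, 0.0538]
ee_rot: [0.706, -0.049, 0.705, 0.049]
ft_force: [0.4, -5.4, 1.8]
grip_width: 0.602
time: 18.95
tool_pos: [0.5098, 0.076, 0.0538]
ee_rot: [0.706, -0.049, 0.705, 0.049]
ft_force: [1.3, -4.5, 1.8]
grip_width: 0.598
t 18.95 rack [-61.6  30.4] z 0.0538 F [ 1.3 -4.5  1.8] q6 -0.01 grip 0.6
tool axes in rack cols x,y,z
 [[ 0.  0.  1.]
 [-0.  1. -0.]
 [-1. -0.  0.]]
{122: 72, 124: 45, 126: 53, 128: 46, 130: 46, 132: 41, 134: 53, 136: 57, 138: 41, 140: 76, 142: 46, 144: 36, 146: 47, 148: 56, 150: 50, 152: 56, 154: 46, 240: 72, 242: 82, 244: 92, 246: 13, 248: 0, 250: 0, 252: 0}
```

View pics/s9.png

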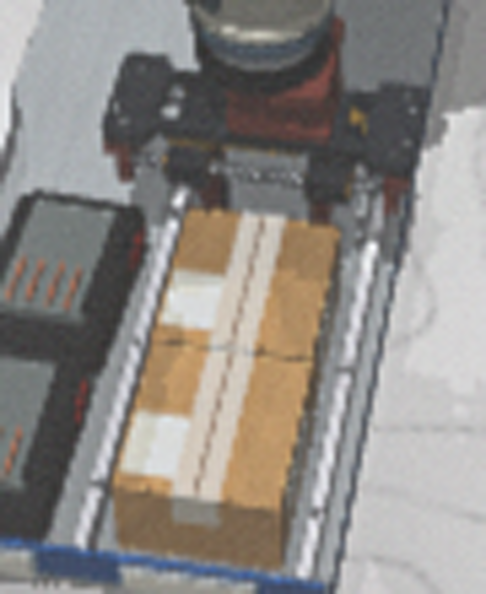

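A hairline at row 350 is all that's left of the gap, and the stock carton's front edge reads the same as before. I'll advance another millimetre or so while watching the force.

```bash
python3 -m creep '[0.4,0,1,0,0]';python3 edge.py s10
```

```text
time: 19.27
tool_pos: [0.5096, 0.077, 0.0538]
ee_rot: [0.706, -0.049, 0.705, 0.049]
ft_force: [0.1, -5.5, 3.1]
grip_width: 0.597
t 19.27 rack [-61.7  31.4] z 0.0538 F [ 0.1 -5.5  3.1] q6 -0.01 grip 0.6
tool axes in rack cols x,y,z
 [[ 0.  0.  1.]
 [-0.  1. -0.]
 [-1. -0.  0.]]
{122: 56, 124: 51, 126: 47, 128: 43, 130: 44, 132: 49, 134: 54, 136: 49, 138: 50, 140: 56, 142: 59, 144: 43, 146: 48, 148: 48, 150: 53, 152: 50, 154: 48, 240: 60, 242: 96, 244: 85, 246: 14, 248: 1, 250: 0, 252: 0}
```

The seam no longer shows in depth and the stock carton hasn't moved. I'll back off, rise, and check from above.

```bash
python3 -m creep '[0.4,0,-6,0,0, 0.4,0,-20,0,0, 0.4,0,-40,0,0, 0.4,0,-60,0,0, 0.4,-50,-80,0,0, 0.4,-100,-110,0,0, 0.4,-150,-160,0,0, 0.4,-200,-220,0,0, 0.4,-200,-280,0,0, 0.4,-200,-330,0,0, 0.4,-200,-340,0,0, 0.4,-200,-340,0,0, 0.4,-200,-340,0,0]'
python3 edge.py s11
python3 - <<'E'
from h import *
from bench import *
p,d=grab_frame("top");c=camera_params("top");K,T=c["K"],c["T"];W=cloud(d,K,T);Z=W[...,2];f=np.load("top0.npz");W0=cloud(f["d"],K,T)
for n,V,D in(("before",W0,f["d"]),("after",W,d)):
    m=((Z if n=="after" else V[...,2])>.078)&(V[...,2]<.1)&(D>0);r=W2R(V[...,:2]);m&=(abs(r[...,0])<130)&(abs(r[...,1])<262)
    for q in cv2.findContours(m.astype(np.uint8),0,2)[0]:
        if cv2.contourArea(q)>150:
            k=cv2.minAreaRect(W2R(ray(q[:,0],K,T,.09)).astype(np.float32));print(n,np.round(k[0],1),np.round(k[1],1),round(k[2],1))
cv2.imwrite("pics/t12.png",cv2.convertScaleAbs(cv2.resize(p[100:260,100:360],None,fx=3,fy=3,interpolation=2),alpha=1.6))
E
```

```text
time: 21.1
tool_pos: [0.5559, -0.2582, 0.2531]
ee_rot: [0.705, -0.049, 0.706, 0.05]
ft_force: [0.7, 0.3, -0.3]
grip_width: 0.6
t 21.1 rack [ -62.3 -307. ] z 0.2531 F [ 0.7  0.3 -0.3] q6 -0.59 grip 0.6
tool axes in rack cols x,y,z
 [[-0.001 -0.     1.   ]
 [ 0.001  1.     0.   ]
 [-1.     0.001 -0.001]]
{122: 50, 124: 45, 126: 44, 128: 53, 130: 48, 132: 51, 134: 50, 136: 46, 138: 51, 140: 47, 142: 55, 144: 49, 146: 47, 148: 54, 150: 48, 152: 45, 154: 57, 240: 66, 242: 92, 244: 75, 246: 19, 248: 0, 250: 0, 252: 0}
before [-65.2 194.1] [102.7  93.1] 89.8
before [ 54.6 201.8] [81.7 69.1] 89.7
before [  -1.8 -190.1] [100.3  91.3] 81.3
before [50.3 84.8] [81.5 69.4] 87.5
after [-64.4 144.5] [ 94.1 202. ] 0.6
after [ 54.6 201.9] [81.4 69.1] 89.7
after [50.3 84.9] [81.2 69.4] 87.5
```

View pics/t12.png

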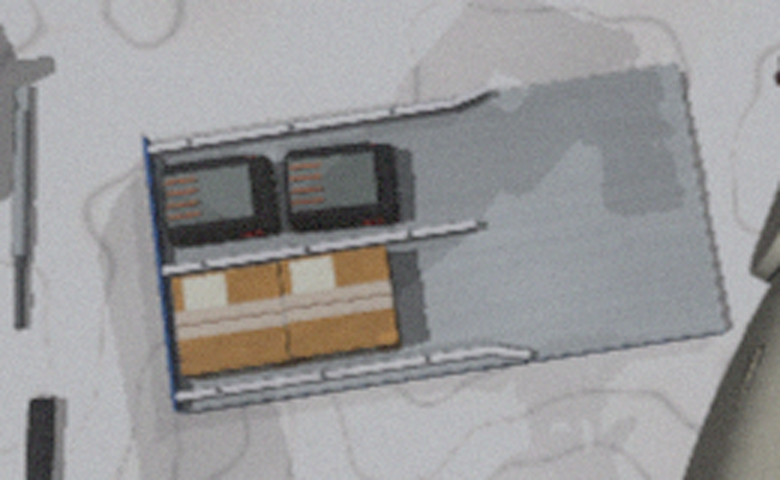

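Both cartons stand closed up in the lane, seam at (285,310). Together they measure 202 mm and the stock carton's far edge is unchanged.

```bash
python3 -c "
from bench import *
print(sign_off())"
```

```text
the job is handed in; nothing more can be done
None
```

The loose carton is now in the lane with the matching carton, closed up behind it, and the job is handed in. I squared it with two side pushes and slid it straight down the lane with two fingertips, without lifting it. The arm then backed out clear at about 21 s of the 67 s allowed.

**Final checks:**
- **Fit:** the two cartons measure 202 mm long together, so the gap is about 0–1 mm.
- **Stock carton:** its far edge read 245.4 mm before and 245.5 mm after, so it did not move measurably.
- **Batteries:** both are within 0.1 mm of where they were.
- **Rails:** the carton ran centred, within about 1 mm by the wrist camera, with roughly 10 mm to spare on each side. I have no direct touch reading for the rails, but nothing suggested contact.
- **Forces:** the wrist force read at most about 6 N at the end of each move. It rose to about 5.5 N in the last few millimetres, so the carton may have been just touching the stock carton.
- **Bench items:** I did not measure these individually. All moves were planned clear of them.

**Disagreement:** the top camera and the wrist camera differed by about 2–4 mm on the rack's position. I used the wrist camera for steering.

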